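Find the hidden release notch of the tool case and pop its lid

ROBOT

A 6-joint arm with a two-finger parallel gripper is mounted at the origin on the work surface. World frame = base frame: x ahead of the robot, y to its left, z up, the work surface at z = 0. Lengths are in mm, angles in rad, forces in N, time in s.
With the tool pointing down it reaches from about 300 to 950 mm from the base axis. Payload 3.1 kg.
Tool frame: the origin (TCP) lies midway between the tips of the shut fingers; the grasp point (between the pads) lies r.pinch_z behind it (r.pinch_z is the distance from the TCP to the grasp point, in mm); y points along the fingers, z is the direction in which the jaws open and shut, and the axes are right-handed (so a half turn about y gives the same grasp; the last joint's range is limited). The gripper opens to 85 mm and grips with 20 to 120 N. Pads are 22 mm wide; open, the fingers measure 114 mm over their backs; the gripper's body (76 mm by 85 mm) begins 54 mm behind the grasp point. The pads swing forward as they close: fully open they stand 13 mm farther back than shut.
Start: joints at [-1.406, 0.308, 1.634, -0, 1.2, -0.07], TCP at [145.377, -607.863, 231.272] pointing down, gripper open.
Joint ranges: [-3.06, 3.06], [-0.79, 1.96], [0.05, 2.63], [-1.19, 4.34], [0.05, 2.64], [-2.94, 2.94]. Speed limits (rad/s): [2.79, 2.79, 3.14, 3.14, 3.14, 3.14].

INTERFACE

Orientations are given as a unit quaternion [x, y, z, w].
In Python, from cell import r, snapshot gives the robot as it stands. The module is installed in compiled form; this text tells all that it offers.
- The arm moves only by the shell command python3 -m inch 'ROWS' [OPENING] [FORCE]. ROWS is JSON, a list of rows, each an object of numbers: "tx", "ty", "tz": the shift along the tool's x, y, z in cm; "rx", "ry", "rz": the turn, a rotation vector about the tool's x, y, z in degrees. A call has 1 to 12 rows; each row is the pose to reach, as a shift and turn from the pose commanded when the call began, along the tool's axes at that moment; what a row does not reach only later rows make up. A row lasts 1/10 s, in which the tool goes at most 50 mm and 8.59 degrees, less where a joint would pass 70% of its speed; a pose out of reach is approached as far as the arm can. A call with a gripper value outside its range is refused whole. OPENING is the closure, from -1 (fully open) to 1 (shut), so that 0 is half open, set as the call begins (- or left out, the last holds). The fingers move at their own pace and stop on an object; FORCE is the grip in N (left out, the last holds). Time passes only in rows, so rows that repeat a pose let the fingers close. It gives the time, the measured TCP pose, the force and the opening at its end, in the units of the state.
- r.observe(): the state, without advancing time (a new reading comes with each control period).
- snapshot(name): name is "scene" or "top" or "wrist"; returns a dict with "frame" (420x560x3 uint8, red, green, blue), "K" (3x3 intrinsics, pixels), "origin" and "attitude" of the camera in the world. Camera axes: x right, y down, z forward; pixel columns grow to the right and rows downward; lengths in mm; the calibration is good to about 2 mm. A picture is of the moment at which its call begins. There is no depth.
- r.sign_off(): hands the job in, once; it reports no verdict.
The state is a dict: "t": time; "qpos": joint angles; "joint_velocities": joint speeds; "effort": joint torques, N m; "tcp_pos": TCP position; "tool_rot": TCP orientation; "wrist_force": force on the tool from outside, world axes, zero at the start; "moment": the same for the moment, N m; "grip_width": opening from 0.0 (shut) to 1.0 (fully open).
Only numpy, scipy, OpenCV 4.12 (cv2) and the standard library are available. Lean on these libraries where they do the work, as an engineer would, in place of code of your own. Each camera call takes 0.05 s, during which the arm holds its last target.

TASK

The grey tool case on the bench is shut by a release hidden in a notch somewhere along the raised strip on its front top edge. With a fingertip touch the strip at its left end (as the robot sees it), feel along it to the right until the fingertip finds the notch, then press the release inside the notch fully down, so that the lid pops ajar and stays so. Grasp and lift nothing, do not touch the lid or its handle, and leave the can, jar and screwdriver where they are.

Things in the scene. Friction and masses are not known exactly. Their poses are not given: they have to be found in the camera images.
- case: Grey steel tool case, fixed, 240 deep (x) x 350 wide (y) mm. Origin: centre of its underside, on the bench; x points away from the robot, y to the robot's left, z up. A raised strip 36 mm wide runs along its front edge (case x -120 to -84, y +175 to -175 mm), flat top 100 mm above the bench; behind it a deck 8 mm lower to x -58 mm, then the lid, topped by a bar handle. All the same grey.
- strip_left (a point): Point on top of the strip, mid width, 23 mm from its left end (always plain there). Axes as the case. From 23 to 311 mm to the right of this point the strip holds, at a new unreported place each time, one 48 mm long notch across its full width, open to the front; elsewhere it is plain and level. The release plate is the floor of the notch.
- strip_right (a point): Point on top of the strip, mid width, 8 mm from its right end (always plain there). Axes as the case. The straight line from strip_left to here, 319 mm, is the middle of the strip.
- release (a joint): How far the release plate is pressed down: 0 m at the start, 0.008 m fully down. It fills the notch's floor; its top starts 12 mm below the strip's top and ends 20 mm below. It takes about 6 to 12 N, has no return spring and stays where it is pushed.
- lid (a joint): Opening angle of the lid: 0 rad shut, 0.12 rad ajar when the release is fully down (its front edge is then 21 mm higher). It moves only with the release, in proportion. The hinge is on the case's far (+x) top edge.
- lid_handle (a point): Middle of the steel bar handle on top of the lid (not to be touched). The lid is 176 deep x 346 wide x 12 mm; its front edge lies 44 mm behind the middle line of the strip.
- can: Bystander: upright spray can, 52 mm across, 170 mm high, stands right of the case. Origin: centre of its underside.
- jar: Bystander: upright glass jar, 68 mm across, 80 mm high, stands left of the case. Origin: centre of its underside.
- driver: Bystander: screwdriver with a dark handle, 200 mm long, 26 mm high, lying on the bench in front of the case, along y. Origin: underside, about mid length.

How it is judged:
By the outcome, as a careful person would: the job done as asked, in the order asked, and still so for the second after the job is handed in, with the robot touching nothing.
It also fails if it takes over 58 s, if anything falls off the work surface, if the arm or the gripper's body presses on something with over 40 N, if the wrist force passes 120 N, or if a joint passes its speed limit or range.

## Working session

There is one attempt and no reset: what is moved stays moved. The work goes in short steps, Python scripts to look and compute and a shell command to move; the robot and the scene stay as the last step left them, time stands still between calls to the robot, and variables do not carry over. Pictures are saved under pics/ and viewed, and the job is handed in when it is done.

```bash
mkdir -p pics; python3 - <<'E'
from cell import r, snapshot
import cv2,numpy as np
o=r.observe();print(o, r.pinch_z)
for n in("scene","top"):
    s=snapshot(n);cv2.imwrite(f"pics/{n}0.png",s["frame"][:,:,::-1]);print(n,s["K"],s["origin"],s["attitude"])
E
```

```text
{'t': 0.0, 'qpos': array([-1.40569248e+00,  3.09030146e-01,  1.63519673e+00,  2.66192924e-05,
        1.19967397e+00, -6.97293242e-02]), 'joint_velocities': array([-0.0012614 , -0.0002224 ,  0.0001379 , -0.00141731, -0.00205582,
        0.00014344]), 'effort': array([ 5.58135489e-04, -4.15250015e+01, -2.76663995e+01,  4.51129711e-05,
        1.03345443e-02, -7.86698621e-06]), 'tcp_pos': array([ 145.25368817, -607.04387533,  230.02655781]), 'tool_rot': array([-0.08286211,  0.70305355, -0.70142243,  0.08280182]), 'wrist_force': array([ 0.45559947, -0.27862124,  0.63911441]), 'moment': array([ 0.0179516 ,  0.00986501, -0.01859739]), 'grip_width': 0.9996200598170839} 18.700000000000003
scene [[479.1310466    0.         275.11117535]
 [  0.         479.1310466  212.29006877]
 [  0.           0.           1.        ]] [1325.91843036  595.21414231  839.09131862] [ 0.38948172  0.80785448 -0.39540147 -0.198325  ]
top [[470.20994166   0.         285.68354716]
 [  0.         470.20994166 204.36960231]
 [  0.           0.           1.        ]] [ 513.12131276   32.28615946 1193.26188788] [ 0.71055477 -0.70250099  0.02911425 -0.0275071 ]
```

View pics/top0.png

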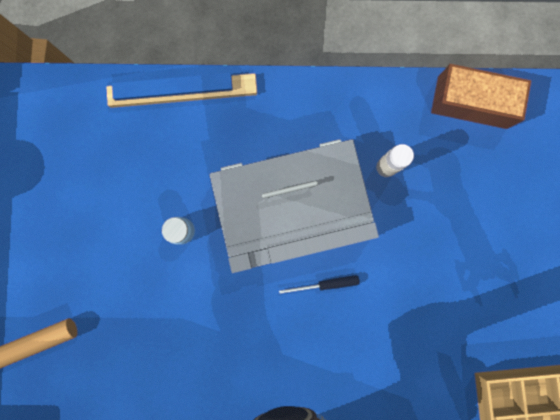

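View pics/scene0.png

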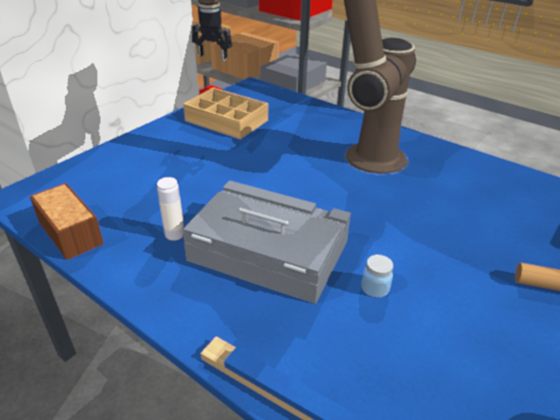

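```bash
python3 - <<'E'
import cv2
a=cv2.imread("pics/top0.png");cv2.imwrite("pics/top0z.png",cv2.resize(a[80:360,150:430],None,fx=2.1,fy=2.1,interpolation=cv2.INTER_CUBIC))
E
```

```text
(no output)
```

View pics/top0z.png

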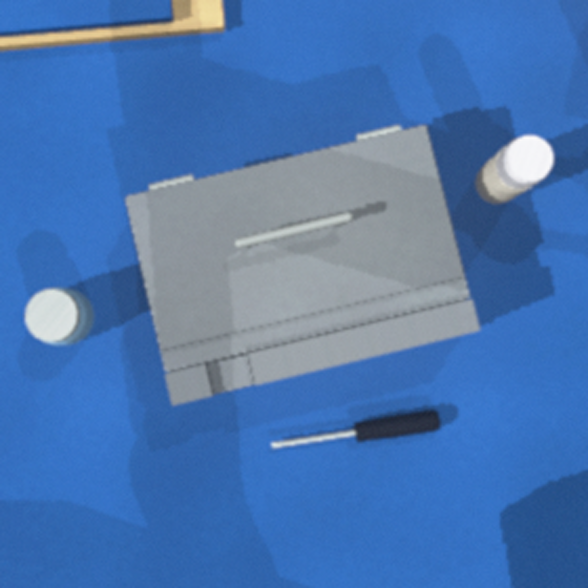

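The top view shows the case rotated by about 13°. The front top corners are near pixels (232,273) and (378,237), and a possible notch runs from column 249 to 270 close to the left end. I'll compute the case pose from these.

```bash
cat > h.py <<'E'
import numpy as np,cv2
from scipy.spatial.transform import Rotation as R
K=np.array([[470.20994166,0,285.68354716],[0,470.20994166,204.36960231],[0,0,1]])
O=np.array([513.12131276,32.28615946,1193.26188788]);A=R.from_quat([0.71055477,-0.70250099,0.02911425,-0.0275071])
def ray(u,v,z,K=K,O=O,A=A):
    d=A.apply(np.linalg.inv(K)@[u,v,1]); return O+d*(z-O[2])/d[2]
def proj(p,K=K,O=O,A=A):
    c=A.inv().apply(np.atleast_2d(p)-O); q=(K@c.T).T; return q[:,:2]/q[:,2:]
E
python3 - <<'E'
from h import *
from scipy.optimize import least_squares
Z=lambda x,y:(x/2.1+150,y/2.1+80)
fl=ray(*Z(172,405),100);fr=ray(*Z(480,330),100);bl=ray(*Z(163,371),100);br=ray(*Z(472,298),100)
far=[ray(*Z(127,196),100),ray(*Z(427,126),100)]
print(fl,fr,np.linalg.norm(fl-fr),bl,br,far)
obs=np.array([fl,fr,bl,br])[:,:2]; m=np.array([[-120,175],[-120,-175],[-84,175],[-84,-175]])
def T(p,m): c,s=np.cos(p[2]),np.sin(p[2]); return m@np.array([[c,s],[-s,c]])+p[:2]
s=least_squares(lambda p:(T(p,m)-obs).ravel(),[500,0,0.2]);print(s.x,np.degrees(s.x[2]),s.fun)
print("left",T(s.x,np.array([[-102,152],[-102,-167]])))
for q in [(207,378),(252,366)]:
    w=ray(*Z(*q),100)[:2]-s.x[:2];c,sn=np.cos(s.x[2]),np.sin(s.x[2]);print("notch edge case",w@np.array([[c,-sn],[sn,c]]))
for n,q,z in(("can",(528,160),170),("jar",(55,316),80)):print(n,ray(*Z(*q),z))
a=cv2.imread("pics/top0.png")
P=[]
for x in(-120,-84,-58):
  l=T(s.x,np.array([[x,175],[x,-175]]));z=100 if x<-60 else 92
  q=proj(np.c_[l,[z,z]]);P.append(q)
b=cv2.resize(a[80:360,150:430],None,fx=2.1,fy=2.1)
for q in P:
  q=((q-[150,80])*2.1).astype(int);cv2.line(b,tuple(map(int,q[0])),tuple(map(int,q[1])),(0,0,255),1)
cv2.imwrite("pics/ov.png",b)
E
```

```text
[441.10908974 152.4531336  100.        ] [ 527.0688199  -186.12730993  100.        ] 349.3219030498348 [478.09770831 163.1125723  100.        ] [ 562.34430591 -177.41908285  100.        ] [array([671.8352276 , 207.38883995, 100.        ]), array([ 755.07608317, -127.58627033,  100.        ])]
[6.01090424e+02 1.28197037e+01 2.45749209e-01] 14.080392477894188 [ 1.01215424  0.91478132  0.20150626  0.01086026 -1.05807255 -0.98646607
 -0.15558795  0.06082449]
left [[ 465.17595098  135.43803805]
 [ 542.78325732 -173.9777114 ]]
notch edge case [-101.44343438  130.34334067]
notch edge case [-100.16599494   79.18399746]
can [ 704.66518649 -223.32024331  170.        ]
jar [537.62705724 288.29500489  80.        ]
```

View pics/ov.png

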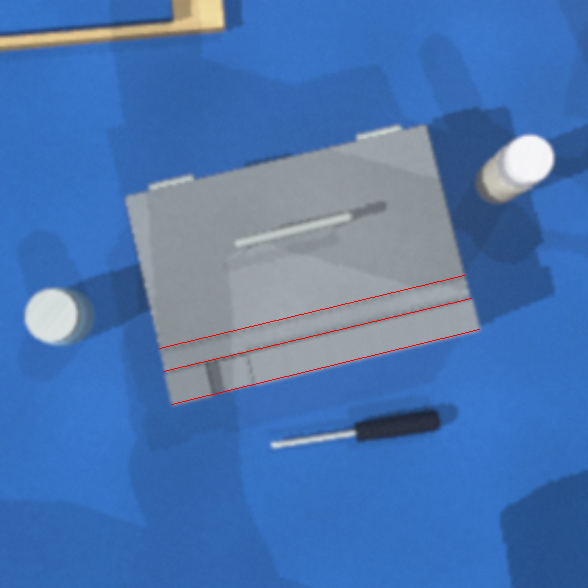

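```bash
cat >> h.py <<'E'
TH=0.24575; C=np.array([601.09,12.82,0])
RC=R.from_euler('z',TH)
def w2c(p): return RC.inv().apply(np.asarray(p)-C)
def c2w(p): return C+RC.apply(p)
def tgt(casep, jaw='y'):
    # tool y down, tool z along case +-y or x ; choose smallest turn
    from cell import r
    o=r.observe(); Rt=R.from_quat(o['tool_rot'])
    best=None
    for s in(1,-1):
        y=np.array([0,0,-1.]); z=RC.apply([0,s,0] if jaw=='y' else [s,0,0]); x=np.cross(y,z)
        Rg=R.from_matrix(np.c_[x,y,z]); rel=(Rt.inv()*Rg)
        if best is None or rel.magnitude()<best.magnitude(): best=rel
    d=Rt.inv().apply(c2w(casep)-o['tcp_pos'])/10
    return d,np.degrees(best.as_rotvec()),Rt.as_matrix()
def st():
    from cell import r
    o=r.observe(); return o['t'],w2c(o['tcp_pos']).round(1),o['wrist_force'].round(1),round(o['grip_width'],3)
E
python3 - <<'E'
from h import *
for j in 'yx':
  print(j,*tgt([-102,152,135],j))
print(st())
E
```

```text
y [-48.38754977   9.65906639 -64.75486446] [ 0.12199161 -0.62791825 -0.00948517] [[-9.72563068e-01 -3.45871058e-04  2.32639118e-01]
 [-2.32639324e-01  2.10737477e-03 -9.72560797e-01]
 [-1.53877177e-04 -9.99997720e-01 -2.13001808e-03]]
x [-48.38754977   9.65906639 -64.75486446] [1.03107193e-01 8.93720445e+01 8.82302035e-02] [[-9.72563068e-01 -3.45871058e-04  2.32639118e-01]
 [-2.32639324e-01  2.10737477e-03 -9.72560797e-01]
 [-1.53877177e-04 -9.99997720e-01 -2.13001808e-03]]
(0.1, array([-593. , -490.4,  230.1]), array([0.1, 0.4, 0. ]), 1.002)
```

```bash
python3 -m inch '[{"tx":-24,"tz":-32,"ty":0},{"tx":-24,"tz":-32},{"tx":-24,"tz":-32},{"tx":-24,"tz":-32},{"tx":-24,"tz":-32},{"tx":-24,"tz":-32},{"tx":-24,"tz":-32},{"tx":-24,"tz":-32},{"tx":-24,"tz":-32},{"tx":-24,"tz":-32}]' 1 30; python3 -c "
from h import *
print(st(),*tgt([-102,152,135])[:2])"
```

```text
(0.1, array([-593. , -490.4,  230.1]), array([0.1, 0.4, 0. ]), 1.002) [-48.38754977   9.65906639 -64.75486446] [ 0.12199161 -0.62791825 -0.00948517]schema error: expected keys tx, ty, tz, rx, ry, rz
```

All six keys are required.

```bash
python3 -m inch '[{"tx":-24,"ty":0,"tz":-32,"rx":0,"ry":0,"rz":0},{"tx":-24,"ty":0,"tz":-32,"rx":0,"ry":0,"rz":0},{"tx":-24,"ty":0,"tz":-32,"rx":0,"ry":0,"rz":0},{"tx":-24,"ty":0,"tz":-32,"rx":0,"ry":0,"rz":0},{"tx":-24,"ty":0,"tz":-32,"rx":0,"ry":0,"rz":0},{"tx":-24,"ty":0,"tz":-32,"rx":0,"ry":0,"rz":0},{"tx":-24,"ty":0,"tz":-32,"rx":0,"ry":0,"rz":0},{"tx":-24,"ty":0,"tz":-32,"rx":0,"ry":0,"rz":0},{"tx":-24,"ty":0,"tz":-32,"rx":0,"ry":0,"rz":0}]' 1 30; python3 -c "
from h import *
print(st(),*tgt([-102,152,135])[:2])"
```

```text
t: 1.0
tcp_pos: [305.3, -235.3, 230.5]
tool_rot: [-0.085, 0.703, -0.701, 0.086]
wrist_force: [-0.6, -1.0, -0.2]
grip_width: 0.0
(1.0, array([-347.2, -168.7,  230.5]), array([-0.6, -1. , -0.2]), 0.0) [-24.40989182   9.67807263 -32.11905823] [ 0.19596208 -0.18910183 -0.04045472]
```

```bash
python3 -m inch '[{"tx":-24.4,"ty":0,"tz":-32.1,"rx":0,"ry":0,"rz":0},{"tx":-24.4,"ty":0,"tz":-32.1,"rx":0,"ry":0,"rz":0},{"tx":-24.4,"ty":0,"tz":-32.1,"rx":0,"ry":0,"rz":0},{"tx":-24.4,"ty":0,"tz":-32.1,"rx":0,"ry":0,"rz":0},{"tx":-24.4,"ty":0,"tz":-32.1,"rx":0,"ry":0,"rz":0},{"tx":-24.4,"ty":0,"tz":-32.1,"rx":0,"ry":0,"rz":0},{"tx":-24.4,"ty":0,"tz":-32.1,"rx":0,"ry":0,"rz":0},{"tx":-24.4,"ty":0,"tz":-32.1,"rx":0,"ry":0,"rz":0},{"tx":-24.4,"ty":6,"tz":-32.1,"rx":0,"ry":0,"rz":0},{"tx":-24.4,"ty":8,"tz":-32.1,"rx":0,"ry":0,"rz":0},{"tx":-24.4,"ty":9.6,"tz":-32.1,"rx":0,"ry":0,"rz":0},{"tx":-24.4,"ty":9.6,"tz":-32.1,"rx":0,"ry":0,"rz":0}]'; python3 - <<'E'
from h import *
from cell import snapshot
print(st(),*tgt([-102,152,101])[:2])
for n in("top","wrist","scene"):
    s=snapshot(n);cv2.imwrite(f"pics/{n}1.png",s["frame"][:,:,::-1])
E
```

```text
t: 2.2
tcp_pos: [464.3, 127.1, 131.9]
tool_rot: [0.086, -0.702, 0.703, -0.08]
wrist_force: [-0.3, -0.3, 0.7]
grip_width: -0.001
(2.2, array([-104.9,  144.2,  131.9]), array([-0.3, -0.3,  0.7]), -0.001) [-0.30316615  3.08636686 -0.78749554] [ 0.00856192 -0.62651393  0.43771122]
```

View pics/wrist1.png

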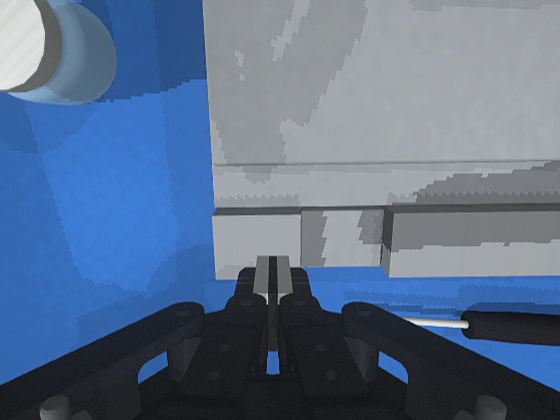

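View pics/top1.png

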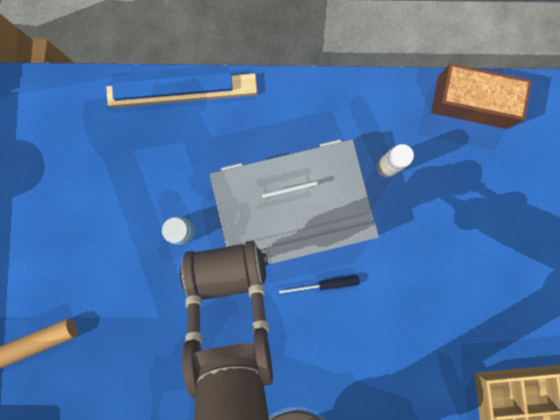

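The wrist view shows the fingertip over the plain left end, at columns 257–290. The notch lies to its right, at columns 300–387. Next I'll lower onto strip_left.

```bash
python3 -m inch '[{"tx":-0.3,"ty":0,"tz":-0.8,"rx":0,"ry":-0.5,"rz":0.4},{"tx":-0.3,"ty":1.5,"tz":-0.8,"rx":0,"ry":-0.5,"rz":0.4},{"tx":-0.3,"ty":2.2,"tz":-0.8,"rx":0,"ry":-0.5,"rz":0.4},{"tx":-0.3,"ty":2.4,"tz":-0.8,"rx":0,"ry":-0.5,"rz":0.4},{"tx":-0.3,"ty":2.5,"tz":-0.8,"rx":0,"ry":-0.5,"rz":0.4},{"tx":-0.3,"ty":2.5,"tz":-0.8,"rx":0,"ry":-0.5,"rz":0.4}]'; python3 - <<'E'
from h import *
print(st(),*tgt([-102,152,100])[:2])
E
```

```text
t: 2.95
tcp_pos: [468.4, 136.7, 110.7]
tool_rot: [-0.083, 0.702, -0.702, 0.089]
wrist_force: [-0.8, -0.1, 0.4]
grip_width: 0.001
(2.95, array([-98.6, 152.5, 110.7]), array([-0.8, -0.1,  0.4]), 0.001) [0.34858745 1.06545483 0.0484199 ] [-0.0038049  -0.12444338 -0.44215767]
```

```bash
python3 -m inch '[{"tx":0.3,"ty":0.4,"tz":0,"rx":0,"ry":0,"rz":-0.4},{"tx":0.3,"ty":0.7,"tz":0,"rx":0,"ry":0,"rz":-0.4},{"tx":0.3,"ty":0.8,"tz":0,"rx":0,"ry":0,"rz":-0.4},{"tx":0.3,"ty":0.9,"tz":0,"rx":0,"ry":0,"rz":-0.4},{"tx":0.3,"ty":0.9,"tz":0,"rx":0,"ry":0,"rz":-0.4}]'; python3 - <<'E'
from h import *
print(st(),*tgt([-102,152,100])[:2])
E
```

```text
t: 3.45
tcp_pos: [465.1, 135.9, 101.1]
tool_rot: [0.086, -0.702, 0.702, -0.086]
wrist_force: [0.5, -0.3, 0.6]
grip_width: -0.002
(3.45, array([-102. ,  152.5,  101.1]), array([ 0.5, -0.3,  0.6]), -0.002) [0.0010348  0.1069112  0.04572617] [-0.00099455 -0.12852178  0.01875124]
```

```bash
python3 -m inch '[{"tx":0,"ty":0.1,"tz":0,"rx":0,"ry":0,"rz":0},{"tx":0,"ty":0.15,"tz":0,"rx":0,"ry":0,"rz":0},{"tx":0,"ty":0.15,"tz":0,"rx":0,"ry":0,"rz":0}]'; python3 - <<'E'
from h import *
print(st())
E
```

```text
t: 3.75
tcp_pos: [465.3, 135.9, 100.1]
tool_rot: [0.086, -0.702, 0.702, -0.086]
wrist_force: [-1.1, 0.0, 2.8]
grip_width: 0.003
(3.75, array([-101.7,  152.4,  100.1]), array([-1.1,  0. ,  2.8]), 0.003)
```

Contact at z = 100.1 with 2.8 N. I'll press slightly more for a reliable reading.

```bash
python3 -m inch '[{"tx":0,"ty":0.05,"tz":0,"rx":0,"ry":0,"rz":0},{"tx":0,"ty":0.05,"tz":0,"rx":0,"ry":0,"rz":0}]'; python3 - <<'E'
from h import *
print(st())
E
```

```text
t: 3.95
tcp_pos: [465.3, 136.0, 100.1]
tool_rot: [0.086, -0.702, 0.702, -0.086]
wrist_force: [-2.6, -0.8, 6.8]
grip_width: -0.001
(3.95, array([-101.7,  152.5,  100.1]), array([-2.6, -0.8,  6.8]), -0.001)
```

```bash
python3 -m inch '[{"tx":0,"ty":0,"tz":0.2,"rx":0,"ry":0,"rz":0},{"tx":0,"ty":0,"tz":0.4,"rx":0,"ry":0,"rz":0},{"tx":0,"ty":0,"tz":0.6,"rx":0,"ry":0,"rz":0},{"tx":0,"ty":0,"tz":0.8,"rx":0,"ry":0,"rz":0},{"tx":0,"ty":0,"tz":1.0,"rx":0,"ry":0,"rz":0},{"tx":0,"ty":0,"tz":1.0,"rx":0,"ry":0,"rz":0}]'; python3 - <<'E'
from h import *
print(st())
E
```

```text
t: 4.55
tcp_pos: [468.6, 126.7, 100.0]
tool_rot: [-0.085, 0.702, -0.702, 0.086]
wrist_force: [-1.2, 2.5, 5.3]
grip_width: 0.0
(4.55, array([-100.8,  142.7,  100. ]), array([-1.2,  2.5,  5.3]), 0.0)
```

```bash
python3 -m inch '[{"tx":0,"ty":0.02,"tz":0.2,"rx":0,"ry":0,"rz":0},{"tx":0.05,"ty":0.02,"tz":0.4,"rx":0,"ry":0,"rz":0},{"tx":0.1,"ty":0.02,"tz":0.6,"rx":0,"ry":0,"rz":0},{"tx":0.1,"ty":0.02,"tz":0.8,"rx":0,"ry":0,"rz":0},{"tx":0.1,"ty":0.02,"tz":1.0,"rx":0,"ry":0,"rz":0},{"tx":0.1,"ty":0.02,"tz":1.0,"rx":0,"ry":0,"rz":0}]'; python3 -c "
from h import *
print(st())"; python3 -m inch '[{"tx":0,"ty":0.02,"tz":0.2,"rx":0,"ry":0,"rz":0},{"tx":0,"ty":0.02,"tz":0.4,"rx":0,"ry":0,"rz":0},{"tx":0,"ty":0.02,"tz":0.4,"rx":0,"ry":0,"rz":0}]'; python3 -c "
from h import *
print(st())"
```

```text
t: 5.15
tcp_pos: [470.3, 116.9, 100.0]
tool_rot: [-0.085, 0.702, -0.701, 0.087]
wrist_force: [-1.1, 2.6, 5.2]
grip_width: 0.002
(5.15, array([-101.6,  132.8,  100. ]), array([-1.1,  2.6,  5.2]), 0.002)
t: 5.45
tcp_pos: [471.3, 113.3, 100.0]
tool_rot: [-0.085, 0.703, -0.701, 0.087]
wrist_force: [-1.1, 3.4, 6.7]
grip_width: 0.0
(5.45, array([-101.5,  129.1,  100. ]), array([-1.1,  3.4,  6.7]), 0.0)
```

```bash
python3 -m inch '[{"tx":0,"ty":0.02,"tz":0.2,"rx":0,"ry":0,"rz":0},{"tx":0,"ty":0.02,"tz":0.4,"rx":0,"ry":0,"rz":0},{"tx":0,"ty":0.02,"tz":0.4,"rx":0,"ry":0,"rz":0}]'; python3 -c "
from h import *
print(st())"; python3 -m inch '[{"tx":0,"ty":0,"tz":0.2,"rx":0,"ry":0,"rz":0},{"tx":0,"ty":0,"tz":0.4,"rx":0,"ry":0,"rz":0},{"tx":0,"ty":0,"tz":0.4,"rx":0,"ry":0,"rz":0}]'; python3 -c "
from h import *
print(st())"
```

```text
t: 5.75
tcp_pos: [472.4, 109.4, 99.9]
tool_rot: [-0.084, 0.702, -0.701, 0.087]
wrist_force: [-0.6, 3.6, 7.0]
grip_width: 0.001
(5.75, array([-101.3,  125. ,   99.9]), array([-0.6,  3.6,  7. ]), 0.001)
t: 6.05
tcp_pos: [471.7, 104.1, 98.2]
tool_rot: [0.086, -0.702, 0.702, -0.086]
wrist_force: [0.2, -0.1, -0.6]
grip_width: 0.002
(6.05, array([-103.3,  120. ,   98.2]), array([ 0.2, -0.1, -0.6]), 0.002)
```

The tip dropped to z = 98.2 and the force vanished, so the notch edge is passed at case y ≈ 122. Now to the notch middle, then down to the plate.

```bash
python3 -m inch '[{"tx":-0.1,"ty":0.1,"tz":0.4,"rx":0,"ry":0,"rz":0},{"tx":-0.1,"ty":0.2,"tz":0.8,"rx":0,"ry":0,"rz":0},{"tx":-0.1,"ty":0.3,"tz":1.2,"rx":0,"ry":0,"rz":0},{"tx":-0.1,"ty":0.5,"tz":1.3,"rx":0,"ry":0,"rz":0},{"tx":-0.1,"ty":0.7,"tz":1.3,"rx":0,"ry":0,"rz":0},{"tx":-0.1,"ty":0.8,"tz":1.3,"rx":0,"ry":0,"rz":0},{"tx":-0.1,"ty":0.8,"tz":1.3,"rx":0,"ry":0,"rz":0}]'; python3 - <<'E'
from h import *
from cell import snapshot
print(st(),*tgt([-102,106,80])[:2])
s=snapshot("wrist");cv2.imwrite("pics/wrist2.png",s["frame"][:,:,::-1])
E
```

```text
t: 6.75
tcp_pos: [475.8, 92.3, 90.4]
tool_rot: [-0.086, 0.702, -0.702, 0.086]
wrist_force: [0.2, 0.4, -0.3]
grip_width: 0.004
(6.75, array([-102.2,  107.6,   90.4]), array([ 0.2,  0.4, -0.3]), 0.004) [-0.02475709  1.03810175  0.15571947] [ 0.00603198 -0.12665853  0.03436225]
```

View pics/wrist2.png

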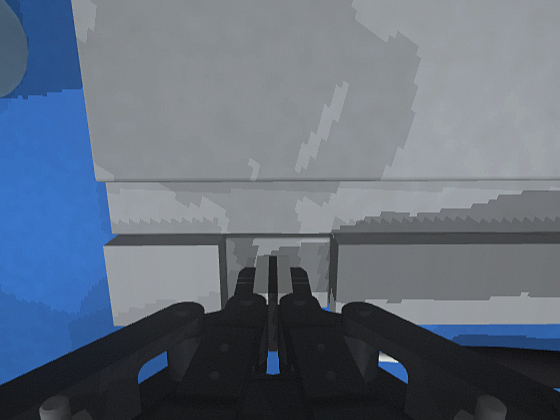

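The fingertip (column ~273) is centred in the notch (222–335). Now I press.

```bash
python3 -m inch '[{"tx":0,"ty":0.1,"tz":0.1,"rx":0,"ry":0,"rz":0},{"tx":0,"ty":0.2,"tz":0.1,"rx":0,"ry":0,"rz":0},{"tx":0,"ty":0.3,"tz":0.1,"rx":0,"ry":0,"rz":0},{"tx":0,"ty":0.4,"tz":0.1,"rx":0,"ry":0,"rz":0},{"tx":0,"ty":0.5,"tz":0.1,"rx":0,"ry":0,"rz":0},{"tx":0,"ty":0.6,"tz":0.1,"rx":0,"ry":0,"rz":0},{"tx":0,"ty":0.7,"tz":0.1,"rx":0,"ry":0,"rz":0}]'; python3 -c "
from h import *
print(st())"; python3 -m inch '[{"tx":0,"ty":0.1,"tz":0,"rx":0,"ry":0,"rz":0},{"tx":0,"ty":0.2,"tz":0,"rx":0,"ry":0,"rz":0},{"tx":0,"ty":0.3,"tz":0,"rx":0,"ry":0,"rz":0},{"tx":0,"ty":0.4,"tz":0,"rx":0,"ry":0,"rz":0},{"tx":0,"ty":0.4,"tz":0,"rx":0,"ry":0,"rz":0}]'; python3 -c "
from h import *
print(st())"
```

```text
t: 7.5
tcp_pos: [476.4, 91.3, 84.4]
tool_rot: [0.086, -0.702, 0.702, -0.086]
wrist_force: [-1.2, -0.2, 5.0]
grip_width: 0.003
(7.5, array([-101.9,  106.5,   84.4]), array([-1.2, -0.2,  5. ]), 0.003)
t: 8.0
tcp_pos: [476.4, 91.3, 80.2]
tool_rot: [0.086, -0.702, 0.702, -0.086]
wrist_force: [-2.1, -0.4, 4.8]
grip_width: -0.001
(8.0, array([-101.9,  106.5,   80.2]), array([-2.1, -0.4,  4.8]), -0.001)
```

```bash
python3 -m inch '[{"tx":0,"ty":0.1,"tz":0,"rx":0,"ry":0,"rz":0},{"tx":0,"ty":0.15,"tz":0,"rx":0,"ry":0,"rz":0},{"tx":0,"ty":0.15,"tz":0,"rx":0,"ry":0,"rz":0}]'; python3 - <<'E'
from h import *
from cell import snapshot
print(st())
E
```

```text
t: 8.3
tcp_pos: [476.4, 91.3, 80.0]
tool_rot: [0.086, -0.702, 0.702, -0.086]
wrist_force: [-3.8, -1.4, 14.0]
grip_width: 0.0
(8.3, array([-101.8,  106.5,   80. ]), array([-3.8, -1.4, 14. ]), 0.0)
```

A hard stop: z stays at 80.0 while the force climbs. One more small push to be sure, then retract.

```bash
python3 -m inch '[{"tx":0,"ty":0.08,"tz":0,"rx":0,"ry":0,"rz":0},{"tx":0,"ty":0.08,"tz":0,"rx":0,"ry":0,"rz":0},{"tx":0,"ty":0.08,"tz":0,"rx":0,"ry":0,"rz":0}]'; python3 -c "
from h import *
print(st())"; python3 -m inch '[{"tx":0,"ty":-0.5,"tz":0,"rx":0,"ry":0,"rz":0},{"tx":0,"ty":-1.5,"tz":0,"rx":0,"ry":0,"rz":0},{"tx":0,"ty":-3,"tz":0,"rx":0,"ry":0,"rz":0},{"tx":1,"ty":-6,"tz":0,"rx":0,"ry":0,"rz":0},{"tx":4,"ty":-9,"tz":0,"rx":0,"ry":0,"rz":0},{"tx":8,"ty":-11,"tz":0,"rx":0,"ry":0,"rz":0},{"tx":12,"ty":-13,"tz":0,"rx":0,"ry":0,"rz":0},{"tx":12,"ty":-13,"tz":0,"rx":0,"ry":0,"rz":0},{"tx":12,"ty":-13,"tz":0,"rx":0,"ry":0,"rz":0}]'; python3 - <<'E'
from h import *
from cell import snapshot
print(st())
for n in("top","wrist","scene"):
    s=snapshot(n);cv2.imwrite(f"pics/{n}3.png",s["frame"][:,:,::-1])
a=cv2.imread("pics/scene0.png")[150:320,130:420];b=cv2.imread("pics/scene3.png")[150:320,130:420]
cv2.imwrite("pics/cmp.png",cv2.resize(np.vstack([a,b]),None,fx=1.7,fy=1.7,interpolation=cv2.INTER_CUBIC))
E
```

```text
t: 8.6
tcp_pos: [476.5, 91.3, 79.9]
tool_rot: [0.086, -0.702, 0.702, -0.086]
wrist_force: [-7.3, -1.3, 18.8]
grip_width: 0.001
(8.6, array([-101.8,  106.4,   79.9]), array([-7.3, -1.3, 18.8]), 0.001)
t: 9.5
tcp_pos: [360.4, 62.3, 208.4]
tool_rot: [0.084, -0.702, 0.702, -0.087]
wrist_force: [0.1, -0.1, -0.2]
grip_width: -0.0
(9.5, array([-221.4,  106.6,  208.4]), array([ 0.1, -0.1, -0.2]), -0.0)
```

View pics/cmp.png

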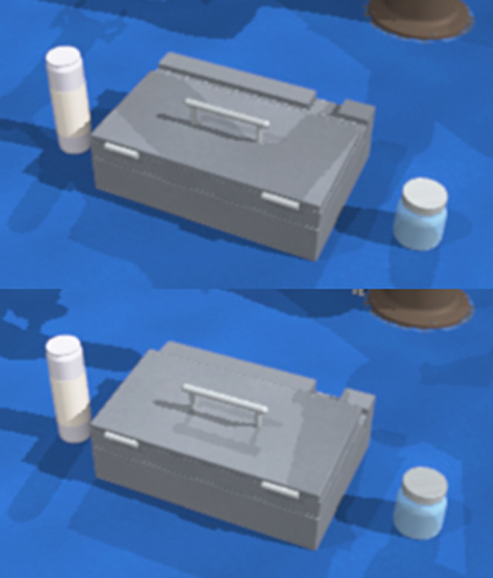

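View pics/wrist3.png

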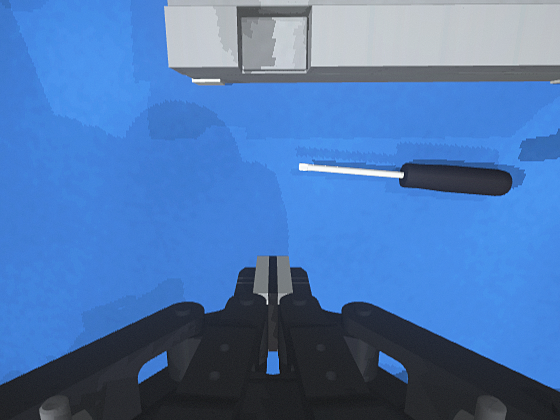

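View pics/top3.png

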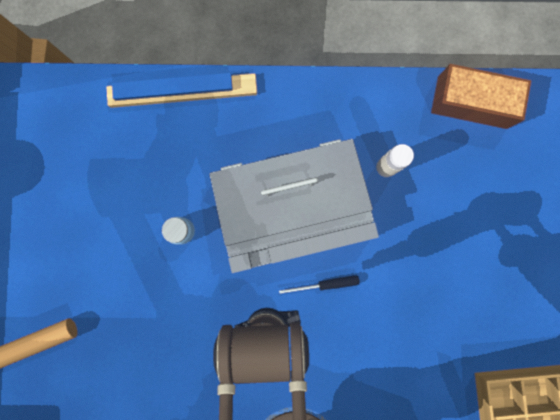

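The lid's front edge is now raised: in the scene view it hides much of the strip. The can, jar and screwdriver are where they were, at (397,160), (177,231) and (320,285) in the top view. The arm is clear at about z = 208, so I'm handing in.

```bash
python3 -m inch '[{"tx":0,"ty":0,"tz":0,"rx":0,"ry":0,"rz":0},{"tx":0,"ty":0,"tz":0,"rx":0,"ry":0,"rz":0}]'; python3 -c "
from cell import r
print(r.sign_off())"
```

```text
t: 9.85
tcp_pos: [360.0, 62.4, 206.5]
tool_rot: [-0.087, 0.702, -0.702, 0.085]
wrist_force: [-0.5, 0.0, -0.2]
grip_width: -0.002
the job is handed in; nothing more can be done
None
```

The release is pressed fully down and the lid now stands ajar. I handed the job in at t = 9.85 s of the 58 s allowed.

- **Touch and feel:** I touched the strip at strip_left with the shut fingertips, meeting it at z = 100.1 mm with about 3 to 7 N. I slid right in contact at about 5 to 7 N. The tip dropped into the notch about 30 mm along, when z fell to 98.2 mm and the force vanished.
- **Press:** I centred the tip in the notch and pressed the plate. It moved at about 5 N, slightly under the stated 6 to 12 N. It then met a hard stop at z = 79.9 to 80.0 mm, the expected 20 mm below the strip top, with about 19 N vertical (20 N in all) at the end.
- **After retreating:** The pictures showed the lid's front edge raised. The can, jar and screwdriver looked unmoved and the arm was clear, with wrist force about 0. I judged the lid only by eye, so its opening angle is not measured.

One rejected move call, with keys missing from its rows, moved nothing. The notch was also visible in the camera images beforehand, and the contact reading agreed with that. No check failed.

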